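Bring the garlic bulb to the reader's window and zero the reader

ROBOT

A 6-joint arm with a two-finger parallel gripper is mounted at the origin on the work surface. World frame = base frame: x ahead of the robot, y to its left, z up, the work surface at z = 0. Lengths are in m, angles in rad, forces in N, time in s.
With the tool pointing down it reaches from about 0.3 to 0.875 m from the base axis. Payload 6.4 kg.
Tool frame: the origin (TCP) lies at the very end of the fingers, on their centre line; the grasp point (between the pads) lies 19 mm behind it; z points along the fingers, y is the line along which they close (so a half turn about z gives the same grasp; the last joint's range is limited). The gripper opens to 88 mm and grips with 3 to 60 N. Pads are 18 mm wide; open, the fingers measure 123 mm over their backs; the gripper's body (75 mm by 187 mm) begins 45 mm behind the grasp point.
Start: joints at [-0.206, 0.181, 1.607, -0, 1.354, -0.206], TCP at [0.575, 0, 0.239] pointing down, gripper open.
Joint ranges: [-2.99, 2.99], [-0.89, 2.07], [0.3, 2.58], [-1.14, 4.28], [0, 2.63], [-3.12, 3.12]. Speed limits (rad/s): [2.57, 2.57, 3.01, 3.14, 3.14, 3.14].

INTERFACE

Orientations are given as a unit quaternion [w, x, y, z].
In Python, from plant import ctrl, optics gives the robot as it stands.
- The arm moves only by the tool step_arm, never from a script. Its argument "plan" is a list of rows, each an object of numbers: "dx", "dy", "dz": the shift along the tool's x, y, z in cm; "ax", "ay", "az": the turn, a rotation vector about the tool's x, y, z in degrees. A call has 1 to 10 rows; each row shifts and turns the commanded pose from where the row before left it, along the tool's axes as they then stand; what a row does not reach is not made up. A row lasts 1/10 s, in which the tool goes at most 50 mm and 8.59 degrees, less where a joint would pass 70% of its speed; a pose out of reach is approached as far as the arm can. A call with a gripper value outside its range is refused whole. "jaw" is the opening, from 0 (shut) to 1 (fully open), set as the call begins (left out, the last holds). The fingers move at their own pace and stop on an object; the grip force is fixed at half the most. Time passes only in rows, so rows that do not move let the fingers close. It gives the time, the measured TCP pose, the force, the opening and the grip force at its end, in the units of the state.
- ctrl.sense(): the state, without advancing time (a new reading comes with each control period).
- optics.grab_frame(name): name is "scene" or "side" or "wrist"; returns the picture (384x512x3 uint8, red, green, blue); there is no depth.
- optics.camera_params(name): a dict with "fx", "fy", "cx", "cy" (pixels), "R" (3x3) and "t" (3): a world point X has camera coordinates R X + t; the wrist camera has in their place "mount" (4x4, takes a point from camera to tool coordinates, whose origin is the TCP and whose axes are the flange's). Camera axes: x right, y down, z forward; pixel columns grow to the right and rows downward; lengths in m; the calibration is good to about 2 mm. A picture is of the moment at which its call begins: read the wrist's pose just before it. camera_params takes no time and is no camera call.
- ctrl.hand_in(): hands the job in; it is judged then, once.
The state is a dict: "time": time; "q": joint angles; "dq": joint speeds; "joint_torque": joint torques, N m; "position": TCP position; "orientation": TCP orientation; "force": force on the tool from outside, world axes, zero at the start; "ft_torque": the same for the moment, N m; "width": finger opening in m; "grip_force": force on a finger pad.
Only numpy, scipy, OpenCV 4.12 (cv2) and the standard library are available. Lean on these libraries where they do the work, as an engineer would, in place of code of your own. Each camera call takes 0.05 s, during which the arm holds its last target. There are 200 camera calls.

TASK

Get the bench reader ready for the next sample: turn the carousel by its upright handle until the garlic bulb stands squarely in front of the reader's window and the carousel has clicked into its stop there, and turn the knob on top of the reader anticlockwise all the way back to its zero stop (either may be done first). Leave every sample standing in its own nest - do not lift any out - and do not knock or push about the conical flask beside the reader.

Things in the scene. Friction and masses are not known exactly. Their poses are not given: they have to be found in the camera images.
- reader: White bench reader, fixed: base plate 20 mm thick and a housing 150 mm wide, top 105 mm above the bench. Origin: on the carousel's vertical axis, at bench level; z up, y from that axis to the window, a black patch 50 x 45 mm in the housing's face at y = 135 mm. A dark index finger juts above it to y = 112 mm. Housing: y = 135 to 235, x = -75 to 75 mm; plate: y = -125 to 240, x = -125 to 125 mm.
- window_spot (a point): The sample place in front of the window, fixed with the reader: 85 mm from the carousel's axis along the reader's y, at the height of the carousel's upper face (47 mm above the bench).
- carousel (a joint): Angle of the carousel, a grey disc 230 mm across, top 47 mm above the bench; anticlockwise from above is positive; stops at +-2.45. Soft detents at multiples of 60 degrees (0, +-1.047, +-2.094) pull with up to 0.16 N m. Starts at 0, handle away from the window. Five nests (10 mm high, 43 mm bore) stand 85 mm from the axis, 60 degrees apart; the sixth place carries the handle.
- handle (a point): Point on the carousel's upright handle at the height to grip, 127 mm above the bench, 85 mm from the carousel's axis and turning with it: a black round knob 24 mm in diameter, from 113 to 141 mm above the bench, on a 16 mm steel post. It stands well above the samples.
- zero_knob (a joint): Angle of the knob on top of the reader: 0 at its zero stop, grows clockwise seen from above (to 2.4), starts between 0.8 and 1.4. Turn it anticlockwise to bring it to 0; it stays where it is left.
- zero_knob_grip (a point): Point on the knob's axis at the height to grip, 142 mm above the bench, 185 mm from the carousel's axis along the reader's y. Black knob: a bar 42 long, 14 thick, 32 mm high (top 149 mm above the bench) on a 44 mm disc. At zero the bar lies along the reader's x, its white line facing a black tick at -x. This point's axes turn with the knob, x along the bar.
- garlic: Garlic bulb, off-white, 45 mm across, 62 mm high with its thin dry stem up, 50 g; loose in one of the four carousel nests other than the one at the window. Origin: centre of its underside, z up along the stem.
- pot_a: Clear sample pot with a wide white cap, 40 mm in diameter, 42 mm high, loose in a carousel nest. Origin: centre of its underside.
- pot_b: Another such clear pot.
- pot_c: Another such clear pot.
- pot_d: White capped pot, 40 mm in diameter, 34 mm high, loose in the nest that is at the window at the start. Origin: centre of its underside.
- flask: Conical glass flask, 76 mm across its foot, 116 mm high, loose on the bench to the right of the reader. Origin: centre of its underside.
Mind the look-alikes: they are no part of the job. What is shaped like the pot_d but orange is not meant. What is shaped like the pot_b but black or yellow is not meant.

How it is judged:
By the outcome, as a careful person would: the job done as asked, in the order asked, and still so for the second after the job is handed in, with the robot touching nothing.
It also fails if it takes over 54 s, if anything falls off the work surface, if the arm or the gripper's body presses on something with over 40 N, if the wrist force passes 120 N, or if a joint passes its speed limit or range.

## Working session

There is one attempt and no reset: what is moved stays moved. The work goes in short steps, Python scripts to look and compute and a tool call to move; the robot and the scene stay as the last step left them, time stands still between calls to the robot, and variables do not carry over. Pictures are saved under pics/ and viewed, at most 10 in all, crops included, and the job is handed in when it is done.

Besides the shell and the picture viewer there is one more tool, called after "Request:" as name(argument=value, ...), one argument or row to a line, values as JSON. step_arm: Moves the arm, as the interface text tells. Its arguments: {"type":"object","properties":{"plan":{"type":"array"},"jaw":{"type":"number"}},"required":["plan"]}

```bash
mkdir -p pics; ls
python3 - <<'E'
from plant import ctrl, optics
import cv2,json
for n in("scene","side","wrist"):
    cv2.imwrite(f"pics/{n}0.png",optics.grab_frame(n)[:,:,::-1]); 
    print(n,optics.camera_params(n))
s=ctrl.sense();print(s['time'],s['position'],s['orientation'],s['width'])
E
```

```text
pics
scene {'fx': 468.4446566122914, 'fy': 468.4446566122914, 'cx': 261.074702917243, 'cy': 183.51312681064115, 'R': array([[-0.36165148,  0.93230297, -0.00440222],
       [ 0.79085103,  0.30427322, -0.53101078],
       [-0.49372345, -0.19552234, -0.84735363]]), 't': array([ 0.29418843, -0.3190877 ,  1.35983802])}
side {'fx': 393.9063078281153, 'fy': 393.9063078281153, 'cx': 260.67433115429685, 'cy': 189.76791464411917, 'R': array([[-0.99755716, -0.066085  , -0.02263804],
       [-0.01655343,  0.53847421, -0.84247938],
       [ 0.06786525, -0.8400466 , -0.53825274]]), 't': array([0.52303384, 0.1476099 , 0.91836077])}
wrist {'fx': 301.66319393698814, 'fy': 301.66319393698814, 'cx': 254.48345312497622, 'cy': 186.47006264117658, 'mount': array([[-1.99855801e-04, -9.56644361e-01, -2.91258523e-01,
         7.58006955e-02],
       [ 9.99999980e-01, -1.91608761e-04, -5.68373304e-05,
        -2.31093489e-04],
       [-1.43457302e-06, -2.91258528e-01,  9.56644380e-01,
        -1.45476001e-01],
       [ 0.00000000e+00,  0.00000000e+00,  0.00000000e+00,
         1.00000000e+00]])}
0.15 [5.74601216e-01 1.15905838e-04 2.38031431e-01] [-5.48818610e-04  7.07101672e-01  7.07111586e-01 -3.58898824e-04] 0.08849157079195759
```

View pics/scene0.png

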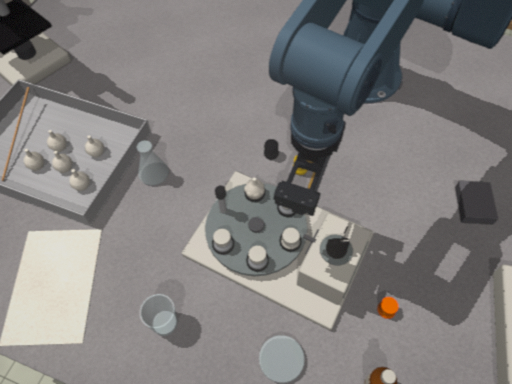

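View pics/side0.png

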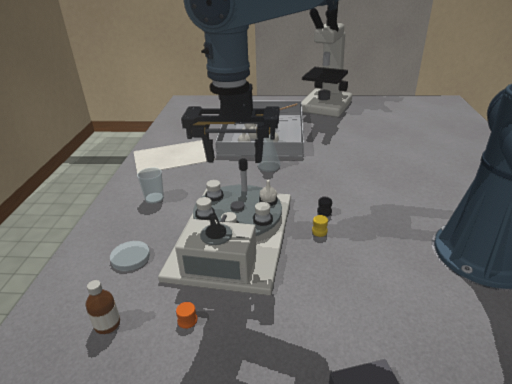

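View pics/wrist0.png

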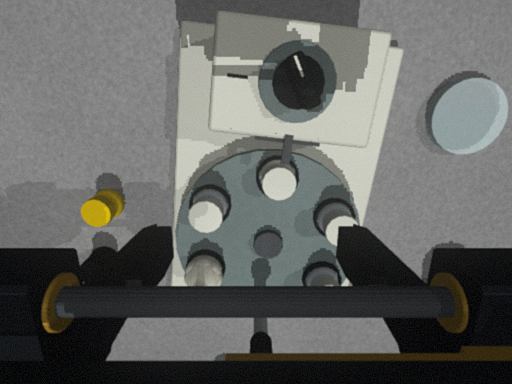

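The scene view shows the carousel hub at about (256,225), the handle knob at (221,192) and the reader knob at (337,247). Candidates for the garlic are the one in the carousel at (255,187) and five more in the tray at (56,142), (94,147), (33,160), (62,162) and (79,180). The carousel one is the target. The wrist view shows it at (204,265), 120° anticlockwise from the window, so the carousel has to go to -2.094. Other look-alikes are the orange pot (389,307), the black pot (271,149) and the yellow pot (304,168).

Next I'll make close crops to get accurate pixel positions.

Run:
```python
import cv2
s=cv2.imread("pics/scene0.png")[165:315,180:380];cv2.imwrite("pics/c1.png",cv2.resize(s,None,fx=4,fy=4,interpolation=2))
w=cv2.imread("pics/wrist0.png")[0:160,200:413];cv2.imwrite("pics/c2.png",cv2.resize(w,None,fx=3.7,fy=3.7,interpolation=2)[:590,:790])
```

```text
(no output)
```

View pics/c1.png

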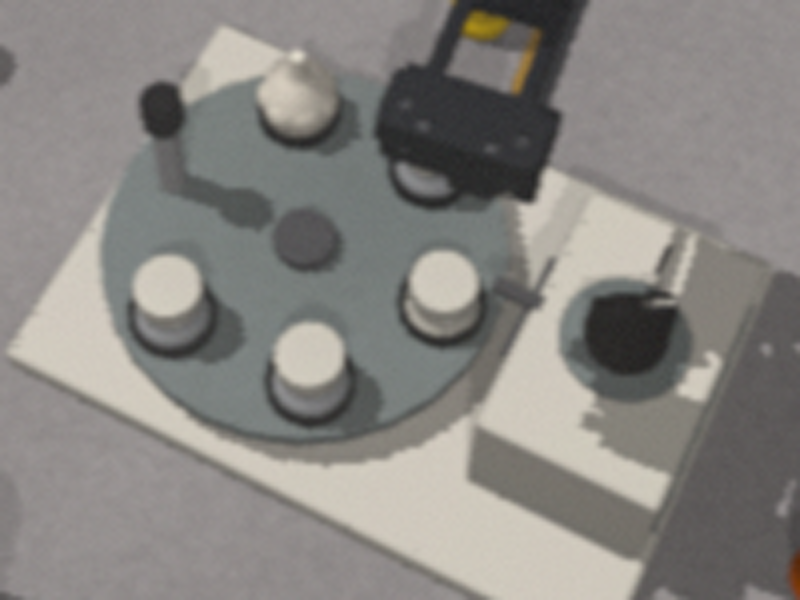

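View pics/c2.png

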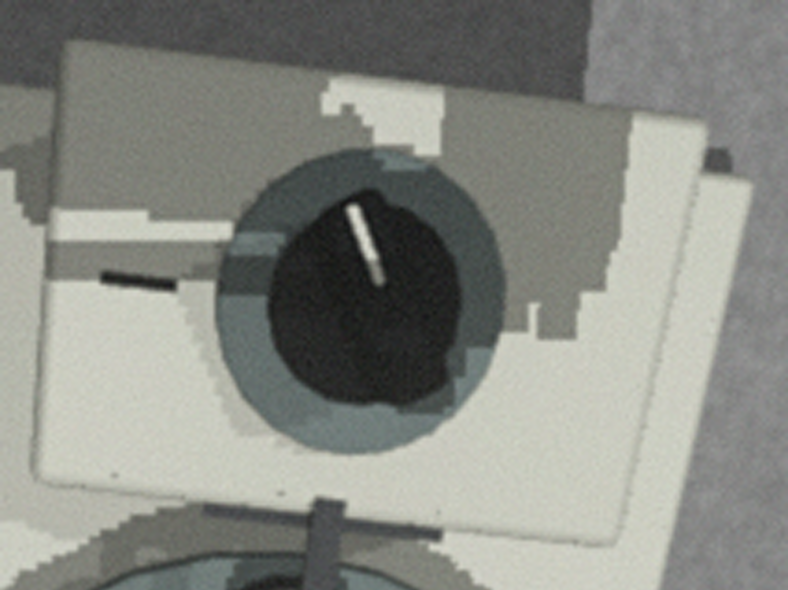

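The crops confirm the carousel garlic at scene (255,190) in its own nest. The handle top is at (220.5,190), and the white line on the knob runs from wrist (294.9,55.9) to (303,76.2). Now I'll fit the reader's pose.

```bash
cat > h.py <<'E'
import numpy as np
from plant import optics
from scipy.spatial.transform import Rotation as Ro
S,W=optics.camera_params("scene"),optics.camera_params("wrist")
def cam(name,pos=None,q=None):
    if name!="wrist":
        P=optics.camera_params(name);return P,P['R'],P['t']
    T=np.eye(4);T[:3,:3]=Ro.from_quat(q,scalar_first=True).as_matrix();T[:3,3]=pos
    M=np.linalg.inv(T@W['mount']);return W,M[:3,:3],M[:3,3]
def proj(c,X):
    P,R,t=c;Y=np.asarray(X)@R.T+t
    return np.c_[P['fx']*Y[:,0]/Y[:,2]+P['cx'],P['fy']*Y[:,1]/Y[:,2]+P['cy']]
def back(c,uv,z):
    P,R,t=c;d=R.T@np.array([(uv[0]-P['cx'])/P['fx'],(uv[1]-P['cy'])/P['fy'],1]);o=-R.T@t
    return o+d*(z-o[2])/d[2]
E
cat > fit.py <<'E'
from h import *
from scipy.optimize import least_squares
s=cam("scene");w=cam("wrist",[.5746,.0001159,.23803],[-5.488e-4,.7071017,.7071116,-3.589e-4])
fs=[((0,-85,141),(161,100)),((-125,-125,20),(222,28)),((125,-125,20),(8,352)),((75,135,105),(475,420)),((75,235,105),(655,505))]
fw=[((-75,235,105),(65,42)),((75,235,105),(705,122)),((-75,135,105),(38,480)),((75,135,105),(612,545))]
us=[(180+u/4,165+v/4) for _,(u,v) in fs];uw=[(200+u/3.7,v/3.7) for _,(u,v) in fw]
def tr(p,L):
    c,n=np.cos(p[2]),np.sin(p[2]);L=np.array(L)/1000.
    return np.c_[p[0]+c*L[:,0]-n*L[:,1],p[1]+n*L[:,0]+c*L[:,1],L[:,2]]
f=lambda p:np.r_[(proj(s,tr(p,[a for a,_ in fs]))-us).ravel(),(proj(w,tr(p,[a for a,_ in fw]))-uw).ravel()]
r=least_squares(f,[.58,.05,-.1]);p=r.x
print(p,np.degrees(p[2]));print(r.fun.reshape(-1,2).round(1))
print("handle,knob,end",tr(p,[(0,-85,127),(0,185,142),(-73.6,42.5,127)]).round(4))
a,b=[back(w,(200+u/3.7,v/3.7),.149) for u,v in((351,207),(381,282))]
d=a-b;print("line ends",a,b,"line dir deg",np.degrees(np.arctan2(d[1],d[0])))
for uv in((175,285),(102,278)):print("tick",back(w,(200+uv[0]/3.7,uv[1]/3.7),.105))
E
python3 fit.py
```

```text
[ 0.59105775 -0.09897168 -0.10696833] -6.128834061335297
[[-0.8 -1.5]
 [-0.9 -2.6]
 [-2.  -0.5]
 [-0.8 -0.2]
 [ 1.2  0.9]
 [-2.9 -1.9]
 [ 3.7 -2. ]
 [-3.1  2.2]
 [ 2.9  2.1]]
handle,knob,end [[ 0.582  -0.1835  0.127 ]
 [ 0.6108  0.085   0.142 ]
 [ 0.5224 -0.0489  0.127 ]]
line ends [0.60325237 0.1025031  0.149     ] [0.60971051 0.08881114 0.149     ] line dir deg 115.2520251670192
tick [0.5679541  0.09058711 0.105     ]
tick [0.55084392 0.09213688 0.105     ]
```

Request:
step_arm(
  plan=[
    {"dx":2.1,"dy":0.9},
    {"dx":2.1,"dy":0.9},
    {"dx":2.1,"dy":0.9},
    {"dx":2.2,"dy":0.9},
    {"az":-6.3},
    {"az":-6.3},
    {"az":-6.3},
    {"az":-6.3},
    {},
  ],
  jaw=0.6,
)

```text
validation failed for argument at $.pl...
```

Run:
```python
from h import *
from plant import ctrl
import cv2
s=ctrl.sense();im=optics.grab_frame("wrist");
print(s['time'],s['position'],s['q'].__repr__(),s['orientation'])
print(Ro.from_quat(s['orientation'],scalar_first=True).as_matrix().round(3))
c=cam("wrist",s['position'],s['orientation'])
u=proj(c,[[.611,.085,.149],[.582,-.1835,.141],[.591,-.099,.047]]);print(u)
cv2.imwrite("pics/w1.png",im[:,:,::-1])
```

```text
0.15 [5.74601216e-01 1.15905838e-04 2.38031431e-01] array([-2.06273971e-01,  1.81360086e-01,  1.60776064e+00, -3.81659422e-08,
        1.35378343e+00, -2.06287983e-01]) [-5.48818610e-04  7.07101672e-01  7.07111586e-01 -3.58898824e-04]
[[-0.     1.    -0.001]
 [ 1.     0.     0.   ]
 [ 0.    -0.001 -1.   ]]
[[304.48451966  81.72930491]
 [262.13862504 360.67628532]
 [268.16406578 242.60816741]]
```

View pics/w1.png

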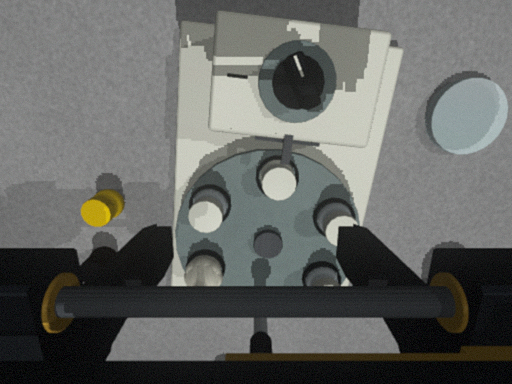

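The move was refused because of the row format, so the arm is still at its start. The picture is unchanged, with the hub at (267,243) against a prediction of (268,243), which supports the fit. I'll resend without the empty row.

Request:
step_arm(
  plan=[
    {"dx":2.1,"dy":0.9,"dz":0,"ax":0,"ay":0,"az":0},
    {"dx":2.1,"dy":0.9,"dz":0,"ax":0,"ay":0,"az":0},
    {"dx":2.1,"dy":0.9,"dz":0,"ax":0,"ay":0,"az":0},
    {"dx":2.2,"dy":0.9,"dz":0,"ax":0,"ay":0,"az":0},
    {"dx":0,"dy":0,"dz":0,"ax":0,"ay":0,"az":-6.3},
    {"dx":0,"dy":0,"dz":0,"ax":0,"ay":0,"az":-6.3},
    {"dx":0,"dy":0,"dz":0,"ax":0,"ay":0,"az":-6.3},
    {"dx":0,"dy":0,"dz":0,"ax":0,"ay":0,"az":-6.3},
    {"dx":0,"dy":0,"dz":0,"ax":0,"ay":0,"az":0},
  ],
  jaw=0.6,
)

```text
time: 1.1
position: [0.6108, 0.0851, 0.2384]
orientation: [-0.0, 0.535, 0.845, -0.0]
force: [0.2, -0.3, -1.5]
width: 0.053
grip_force: 0.0
```

Request:
step_arm(
  plan=[
    {"dz":2.5},
    {"dz":2.5},
    {"dz":2.5},
    {"dz":2.0},
    {"dz":1.5},
    {"dz":0.4},
    {"dz":0},
    {"dz":0},
  ],
)

```text
validation failed for argument at $.pl...
```

Request:
step_arm(
  plan=[
    {"dz":0},
    {"dz":0},
    {"dz":0},
    {"dz":0},
    {"dz":0},
    {"dz":0},
  ],
  jaw=0.0,
)

```text
validation failed for argument at $.pl...
```

Each row needs all six keys.

Request:
step_arm(
  plan=[
    {"dx":0,"dy":0,"dz":2.5,"ax":0,"ay":0,"az":0},
    {"dx":0,"dy":0,"dz":2.5,"ax":0,"ay":0,"az":0},
    {"dx":0,"dy":0,"dz":2.5,"ax":0,"ay":0,"az":0},
    {"dx":0,"dy":0,"dz":2.0,"ax":0,"ay":0,"az":0},
    {"dx":0,"dy":0,"dz":1.5,"ax":0,"ay":0,"az":0},
    {"dx":0,"dy":0,"dz":0.4,"ax":0,"ay":0,"az":0},
    {"dx":0,"dy":0,"dz":0,"ax":0,"ay":0,"az":0},
    {"dx":0,"dy":0,"dz":0,"ax":0,"ay":0,"az":0},
  ],
)

```text
time: 1.9
position: [0.6118, 0.085, 0.1258]
orientation: [0.001, 0.536, 0.844, 0.0]
force: [0.1, -0.3, 1.1]
width: 0.0525
grip_force: 0.0
```

Request:
step_arm(
  plan=[
    {"dx":0,"dy":0,"dz":0,"ax":0,"ay":0,"az":0},
    {"dx":0,"dy":0,"dz":0,"ax":0,"ay":0,"az":0},
    {"dx":0,"dy":0,"dz":0,"ax":0,"ay":0,"az":0},
    {"dx":0,"dy":0,"dz":0,"ax":0,"ay":0,"az":0},
    {"dx":0,"dy":0,"dz":0,"ax":0,"ay":0,"az":0},
    {"dx":0,"dy":0,"dz":0,"ax":0,"ay":0,"az":0},
  ],
  jaw=0.0,
)

```text
time: 2.5
position: [0.6111, 0.085, 0.1248]
orientation: [0.0, 0.536, 0.844, 0.0]
force: [-0.6, 0.5, 0.6]
width: 0.0136
grip_force: 30.0
```

Request:
step_arm(
  plan=[
    {"dx":0,"dy":0,"dz":0,"ax":0,"ay":0,"az":-6},
    {"dx":0,"dy":0,"dz":0,"ax":0,"ay":0,"az":-6},
    {"dx":0,"dy":0,"dz":0,"ax":0,"ay":0,"az":-6},
    {"dx":0,"dy":0,"dz":0,"ax":0,"ay":0,"az":-6},
    {"dx":0,"dy":0,"dz":0,"ax":0,"ay":0,"az":-6},
    {"dx":0,"dy":0,"dz":0,"ax":0,"ay":0,"az":-6},
    {"dx":0,"dy":0,"dz":0,"ax":0,"ay":0,"az":-6},
    {"dx":0,"dy":0,"dz":0,"ax":0,"ay":0,"az":-6},
    {"dx":0,"dy":0,"dz":0,"ax":0,"ay":0,"az":-6},
    {"dx":0,"dy":0,"dz":0,"ax":0,"ay":0,"az":-4},
  ],
)

```text
time: 3.5
position: [0.6113, 0.0853, 0.1248]
orientation: [0.0, 0.057, 0.998, 0.0]
force: [1.1, 1.0, 0.3]
width: 0.0135
grip_force: 30.0
```

Run:
```python
from plant import ctrl
import numpy as np
s=ctrl.sense();o=s['orientation'];print(s['force'],s['ft_torque'],s['q'],np.degrees(2*np.arctan2(o[2],o[1])),s['grip_force'])
```

```text
[1.08274418 0.95598912 0.31025183] [ 0.3127696  -0.16552132 -0.01512861] [-5.36341095e-02  3.91078964e-01  1.58681915e+00  5.82827445e-04
  1.16313870e+00 -1.50977676e+00] 173.41759739438902 29.999473365023732
```

Now at 173.4°, with the stop expected near 173.9°. I'll turn further until the moment rises.

Request:
step_arm(
  plan=[
    {"dx":0,"dy":0,"dz":0,"ax":0,"ay":0,"az":-2},
    {"dx":0,"dy":0,"dz":0,"ax":0,"ay":0,"az":-2},
    {"dx":0,"dy":0,"dz":0,"ax":0,"ay":0,"az":0},
    {"dx":0,"dy":0,"dz":0,"ax":0,"ay":0,"az":0},
  ],
)

```text
time: 3.9
position: [0.6112, 0.0853, 0.1248]
orientation: [0.0, 0.025, 1.0, 0.0]
force: [2.0, 2.9, 1.3]
width: 0.0142
grip_force: 30.0
```

Run:
```python
from plant import ctrl
import numpy as np
s=ctrl.sense();o=s['orientation'];print(s['force'],s['ft_torque'],s['q'],np.degrees(2*np.arctan2(o[2],o[1])),s['grip_force'])
```

```text
[1.97645057 2.8613173  1.28450725] [ 0.38554213 -0.22031931 -0.72688613] [-5.38098684e-02  3.91027320e-01  1.58688148e+00  8.17162546e-04
  1.16319605e+00 -1.57431428e+00] 177.09993629447536 30.000460892915726
```

The moment jumped to 0.73 N m and the pads are being wedged apart, so the knob is on its stop. I'll release it and rise.

Request:
step_arm(
  plan=[
    {"dx":0,"dy":0,"dz":0,"ax":0,"ay":0,"az":0},
    {"dx":0,"dy":0,"dz":0,"ax":0,"ay":0,"az":0},
    {"dx":0,"dy":0,"dz":0,"ax":0,"ay":0,"az":0},
    {"dx":0,"dy":0,"dz":0,"ax":0,"ay":0,"az":0},
    {"dx":0,"dy":0,"dz":-2,"ax":0,"ay":0,"az":0},
    {"dx":0,"dy":0,"dz":-3,"ax":0,"ay":0,"az":0},
    {"dx":0,"dy":0,"dz":-3,"ax":0,"ay":0,"az":0},
    {"dx":0,"dy":0,"dz":-2,"ax":0,"ay":0,"az":0},
    {"dx":0,"dy":0,"dz":0,"ax":0,"ay":0,"az":0},
  ],
  jaw=0.55,
)

```text
time: 4.8
position: [0.613, 0.0849, 0.2285]
orientation: [0.003, 0.024, 1.0, -0.0]
force: [0.5, 0.6, 0.8]
width: 0.0486
grip_force: 0.0
```

Run:
```python
from h import *
from plant import ctrl
s=ctrl.sense();print(s['position'],s['q'][5])
R=Ro.from_quat(s['orientation'],scalar_first=True).as_matrix()
print(R.T@(np.array([.582,-.1835,s['position'][2]])-s['position'])*100)
# ground check of handle in scene picture
from h import cam,back
print(back(cam("scene"),(180+161/4,165+100/4),.141))
```

```text
[0.61297782 0.08489648 0.22847037] -1.5758515404882258
[ 1.78606123e+00 -2.69587259e+01 -7.27258474e-03]
[ 0.58479187 -0.18028846  0.141     ]
```

Request:
step_arm(
  plan=[
    {"dx":0.2,"dy":-3,"dz":0,"ax":0,"ay":0,"az":0},
    {"dx":0.2,"dy":-3,"dz":0,"ax":0,"ay":0,"az":0},
    {"dx":0.2,"dy":-3,"dz":0,"ax":0,"ay":0,"az":0},
    {"dx":0.2,"dy":-3,"dz":0,"ax":0,"ay":0,"az":0},
    {"dx":0.2,"dy":-3,"dz":0,"ax":0,"ay":0,"az":0},
    {"dx":0.2,"dy":-3,"dz":0,"ax":0,"ay":0,"az":0},
    {"dx":0.2,"dy":-3,"dz":0,"ax":0,"ay":0,"az":0},
    {"dx":0.2,"dy":-3,"dz":0,"ax":0,"ay":0,"az":0},
    {"dx":0.2,"dy":-2.8,"dz":0,"ax":0,"ay":0,"az":0},
  ],
)

```text
time: 5.7
position: [0.5789, -0.1828, 0.2228]
orientation: [-0.001, 0.025, 1.0, 0.0]
force: [0.4, -0.4, 0.3]
width: 0.0484
grip_force: 0.0
```

Request:
step_arm(
  plan=[
    {"dx":0,"dy":0,"dz":0,"ax":0,"ay":0,"az":8.4},
    {"dx":0,"dy":0,"dz":0,"ax":0,"ay":0,"az":8.4},
    {"dx":0,"dy":0,"dz":0,"ax":0,"ay":0,"az":8.4},
    {"dx":0,"dy":0,"dz":0,"ax":0,"ay":0,"az":8.4},
    {"dx":0,"dy":0,"dz":0,"ax":0,"ay":0,"az":8.4},
    {"dx":0,"dy":0,"dz":0,"ax":0,"ay":0,"az":8.4},
    {"dx":0,"dy":0,"dz":0,"ax":0,"ay":0,"az":8.4},
    {"dx":0,"dy":0,"dz":0,"ax":0,"ay":0,"az":8.4},
    {"dx":0,"dy":0,"dz":0,"ax":0,"ay":0,"az":8.4},
    {"dx":0,"dy":0,"dz":0,"ax":0,"ay":0,"az":8.4},
  ],
)

```text
time: 6.7
position: [0.5792, -0.1815, 0.2227]
orientation: [-0.001, 0.689, 0.724, -0.0]
force: [-0.3, 0.0, 0.3]
width: 0.0488
grip_force: 0.0
```

Request:
step_arm(
  plan=[
    {"dx":0,"dy":0,"dz":0,"ax":0,"ay":0,"az":8.4},
    {"dx":0,"dy":0,"dz":0,"ax":0,"ay":0,"az":0},
    {"dx":0,"dy":0,"dz":0,"ax":0,"ay":0,"az":0},
  ],
)

```text
time: 7.0
position: [0.5794, -0.1816, 0.2235]
orientation: [-0.001, 0.737, 0.676, -0.0]
force: [-0.7, 0.5, -0.5]
width: 0.0483
grip_force: 0.0
```

Run:
```python
from h import *
from plant import ctrl
import cv2
s=ctrl.sense();o=s['orientation'];print(s['time'],s['position'],s['q'],np.degrees(2*np.arctan2(o[2],o[1])))
a=optics.grab_frame("wrist");b=optics.grab_frame("scene")
c=cam("wrist",s['position'],o);print(proj(c,[[.582,-.1835,.141]]))
print("end disc",proj(cam("scene"),[[.582,-.1835,.141]]))
cv2.imwrite("pics/m.png",np.hstack([cv2.resize(a,(400,300)),cv2.resize(b[160:310,170:370],(400,300))])[:,:,::-1])
```

```text
7.0 [ 0.57944985 -0.18159223  0.22347475] [-4.98882833e-01  2.65758967e-01  1.53654390e+00 -8.09451137e-05
  1.34102094e+00 -4.12010819e-01] 85.02366048698069
[[258.40380221 196.19454155]]
end disc [[219.39278493 188.47801676]]
```

View pics/m.png

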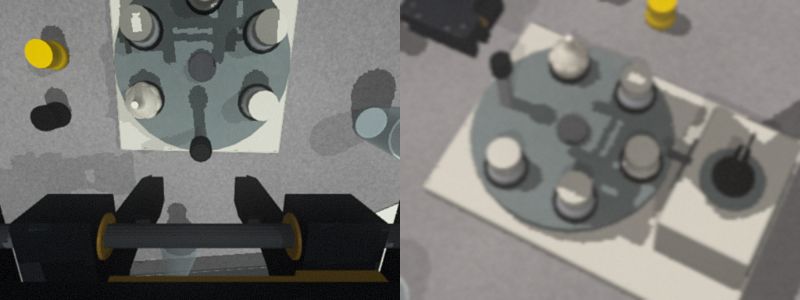

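The wrist crop shows the handle knob centred at full-frame (257,188), within the fingers' lane. The garlic is at (184,127) and a glass is at (230,310). The blob centre being at mid-knob height explains the 8 px offset. Before descending I'll check where the flask is.

Run:
```python
from h import *
c=cam("scene")
print(back(c,(155,181),.005),back(c,(145,147),.116),back(c,(257,190),.08))
w=cam("wrist",[.57945,-.18159,.22347],Ro.from_euler('z',85.02,degrees=True).__mul__(Ro.from_quat([0,1,0,0],scalar_first=True)).as_quat(scalar_first=True))
print(back(w,(257,188),.127),back(w,(258,81),.05))
```

```text
[ 0.54716198 -0.3852071   0.005     ] [ 0.52777556 -0.39693695  0.116     ] [ 0.52275104 -0.12226092  0.08      ]
[ 0.58133437 -0.18097873  0.127     ] [ 0.59038375 -0.09340795  0.05      ]
```

Request:
step_arm(
  plan=[
    {"dx":0,"dy":0.1,"dz":2.5,"ax":0,"ay":0,"az":0},
    {"dx":0,"dy":0.1,"dz":2.5,"ax":0,"ay":0,"az":0},
    {"dx":0,"dy":0,"dz":2.5,"ax":0,"ay":0,"az":0},
    {"dx":0,"dy":0,"dz":2,"ax":0,"ay":0,"az":0},
    {"dx":0,"dy":0,"dz":1.5,"ax":0,"ay":0,"az":0},
    {"dx":0,"dy":0,"dz":0.3,"ax":0,"ay":0,"az":0},
    {"dx":0,"dy":0,"dz":0,"ax":0,"ay":0,"az":0},
  ],
)

```text
time: 7.8
position: [0.5819, -0.1819, 0.1115]
orientation: [-0.0, 0.738, 0.675, -0.0]
force: [0.9, -0.9, 0.9]
width: 0.0489
grip_force: 0.0
```

Request:
step_arm(
  plan=[
    {"dx":0,"dy":0,"dz":0,"ax":0,"ay":0,"az":0},
    {"dx":0,"dy":0,"dz":0,"ax":0,"ay":0,"az":0},
    {"dx":0,"dy":0,"dz":0,"ax":0,"ay":0,"az":0},
    {"dx":0,"dy":0,"dz":0,"ax":0,"ay":0,"az":0},
    {"dx":0,"dy":0,"dz":0,"ax":0,"ay":0,"az":0},
    {"dx":0,"dy":0,"dz":0,"ax":0,"ay":0,"az":0},
  ],
  jaw=0.0,
)

```text
time: 8.4
position: [0.5825, -0.1822, 0.1126]
orientation: [0.001, 0.738, 0.674, 0.0]
force: [-0.0, 0.1, 5.4]
width: 0.023
grip_force: 30.0
```

Request:
step_arm(
  plan=[
    {"dx":0.044,"dy":-0.74,"dz":0,"ax":0,"ay":0,"az":5},
    {"dx":0.044,"dy":-0.74,"dz":0,"ax":0,"ay":0,"az":5},
    {"dx":0.044,"dy":-0.74,"dz":0,"ax":0,"ay":0,"az":5},
    {"dx":0.044,"dy":-0.74,"dz":0,"ax":0,"ay":0,"az":5},
    {"dx":0.044,"dy":-0.74,"dz":0,"ax":0,"ay":0,"az":5},
    {"dx":0.044,"dy":-0.74,"dz":0,"ax":0,"ay":0,"az":5},
    {"dx":0.044,"dy":-0.74,"dz":0,"ax":0,"ay":0,"az":5},
    {"dx":0.044,"dy":-0.74,"dz":0,"ax":0,"ay":0,"az":5},
  ],
)

```text
time: 9.2
position: [0.5299, -0.157, 0.1125]
orientation: [0.001, 0.925, 0.379, 0.0]
force: [-0.3, -0.8, 5.3]
width: 0.0228
grip_force: 30.0
```

Request:
step_arm(
  plan=[
    {"dx":0.044,"dy":-0.74,"dz":0,"ax":0,"ay":0,"az":5},
    {"dx":0.044,"dy":-0.74,"dz":0,"ax":0,"ay":0,"az":5},
    {"dx":0.044,"dy":-0.74,"dz":0,"ax":0,"ay":0,"az":5},
    {"dx":0.044,"dy":-0.74,"dz":0,"ax":0,"ay":0,"az":5},
    {"dx":0.044,"dy":-0.74,"dz":0,"ax":0,"ay":0,"az":5},
    {"dx":0.044,"dy":-0.74,"dz":0,"ax":0,"ay":0,"az":5},
    {"dx":0.044,"dy":-0.74,"dz":0,"ax":0,"ay":0,"az":5},
    {"dx":0.044,"dy":-0.74,"dz":0,"ax":0,"ay":0,"az":5},
  ],
)

```text
time: 10.0
position: [0.5065, -0.1042, 0.1126]
orientation: [0.001, 0.999, 0.04, 0.0]
force: [-1.1, -3.8, 4.9]
width: 0.0228
grip_force: 30.0
```

Request:
step_arm(
  plan=[
    {"dx":0.044,"dy":-0.74,"dz":0,"ax":0,"ay":0,"az":5},
    {"dx":0.044,"dy":-0.74,"dz":0,"ax":0,"ay":0,"az":5},
    {"dx":0.044,"dy":-0.74,"dz":0,"ax":0,"ay":0,"az":5},
    {"dx":0.044,"dy":-0.74,"dz":0,"ax":0,"ay":0,"az":5},
    {"dx":0.044,"dy":-0.74,"dz":0,"ax":0,"ay":0,"az":5},
    {"dx":0.044,"dy":-0.74,"dz":0,"ax":0,"ay":0,"az":5},
    {"dx":0.044,"dy":-0.74,"dz":0,"ax":0,"ay":0,"az":5},
    {"dx":0.044,"dy":-0.74,"dz":0,"ax":0,"ay":0,"az":5},
    {"dx":0,"dy":0,"dz":0,"ax":0,"ay":0,"az":0},
  ],
)

```text
time: 10.9
position: [0.5231, -0.0479, 0.1125]
orientation: [0.001, 0.953, -0.303, 0.001]
force: [-1.7, -4.5, 6.2]
width: 0.0229
grip_force: 30.0
```

Run:
```python
from plant import ctrl
import numpy as np
s=ctrl.sense();p=s['position']
print(s['time'],p,s['force'],s['ft_torque'],s['q'][5])
# centre from the three arc points
P=np.array([[.5825,-.1822],[.5299,-.157],p[:2]])
A=np.c_[2*P,np.ones(3)];c=np.linalg.solve(A,(P**2).sum(1));print("centre",c[:2],"r",np.hypot(*(P[0]-c[:2])))
for o in(c[:2],[.5905,-.097]):
  a=[np.degrees(np.arctan2(*(q-o)[::-1])) for q in P];print((np.array(a)-a[0])%360-360)
```

```text
10.9 [ 0.52314896 -0.04786981  0.11253227] [-1.70065759 -4.48268748  6.24667678] [-0.58597683  0.44623877 -0.32499596] 1.8697178240162817
centre [ 0.59026712 -0.09849164] r 0.08406793403084946
[-360.          -40.59464069 -121.72313903]
[-360.          -39.92089352 -120.74526625]
```

The forces are small and the turn is about 120°. I'll release so the detent settles, then rise.

Request:
step_arm(
  plan=[
    {"dx":0,"dy":0,"dz":0,"ax":0,"ay":0,"az":0},
    {"dx":0,"dy":0,"dz":0,"ax":0,"ay":0,"az":0},
    {"dx":0,"dy":0,"dz":0,"ax":0,"ay":0,"az":0},
    {"dx":0,"dy":0,"dz":0,"ax":0,"ay":0,"az":0},
    {"dx":0,"dy":0,"dz":0,"ax":0,"ay":0,"az":0},
    {"dx":0,"dy":0,"dz":-2,"ax":0,"ay":0,"az":0},
    {"dx":0,"dy":0,"dz":-3,"ax":0,"ay":0,"az":0},
    {"dx":0,"dy":0,"dz":-3,"ax":0,"ay":0,"az":0},
    {"dx":0,"dy":0,"dz":-3,"ax":0,"ay":0,"az":0},
    {"dx":0,"dy":0,"dz":-1,"ax":0,"ay":0,"az":0},
  ],
  jaw=0.55,
)

```text
time: 11.9
position: [0.5239, -0.0478, 0.235]
orientation: [0.0, 0.953, -0.302, 0.003]
force: [0.1, 0.3, -0.2]
width: 0.0486
grip_force: 0.0
```

Request:
step_arm(
  plan=[
    {"dx":3,"dy":-2,"dz":-2,"ax":0,"ay":0,"az":-8},
    {"dx":0,"dy":-3,"dz":-2,"ax":0,"ay":0,"az":-8},
    {"dx":0,"dy":0,"dz":-2,"ax":0,"ay":0,"az":-8},
    {"dx":0,"dy":0,"dz":-2,"ax":0,"ay":0,"az":-8},
    {"dx":0,"dy":0,"dz":0,"ax":0,"ay":0,"az":-8},
    {"dx":0,"dy":0,"dz":0,"ax":0,"ay":0,"az":-8},
    {"dx":0,"dy":0,"dz":0,"ax":0,"ay":0,"az":-8},
    {"dx":0,"dy":0,"dz":0,"ax":0,"ay":0,"az":-8},
    {"dx":0,"dy":0,"dz":0,"ax":0,"ay":0,"az":0},
  ],
)

```text
time: 12.8
position: [0.5717, -0.0216, 0.3103]
orientation: [-0.0, 0.968, 0.249, -0.001]
force: [0.5, -0.2, -0.1]
width: 0.0484
grip_force: 0.0
```

Run:
```python
from h import *
from plant import ctrl
import cv2
s=ctrl.sense();o=s['orientation'];print(s['time'],s['position'],np.degrees(2*np.arctan2(o[2],o[1])))
f=lambda n:optics.grab_frame(n)
a,b=f("wrist"),f("scene");cv2.imwrite("pics/w_raw.png",a[:,:,::-1])
q=[-.107]
def tr(l):
    c,n=np.cos(-.107),np.sin(-.107);return [.5905+c*l[0]-n*l[1],-.0985+n*l[0]+c*l[1],l[2]]
L=[tr(l) for l in((0,.085,.109),(-.0736,.0425,.141),(0,.185,.149),(-.02,.185,.149))]
print(proj(cam("scene"),L).round(1));print(proj(cam("wrist",s['position'],o),L).round(1))
cv2.imwrite("pics/m2.png",np.hstack([cv2.resize(a,(400,300)),cv2.resize(b[160:310,170:370],(400,300),interpolation=2)])[:,:,::-1])
```

```text
12.8 [ 0.57172101 -0.02157685  0.31033592] 28.877163713230914
[[291.8 228.2]
 [289.3 185.4]
 [339.1 240. ]
 [343.  231.8]]
[[261.2 137.5]
 [254.7 216.9]
 [177.3  83.4]
 [166.9 101.1]]
```

View pics/m2.png

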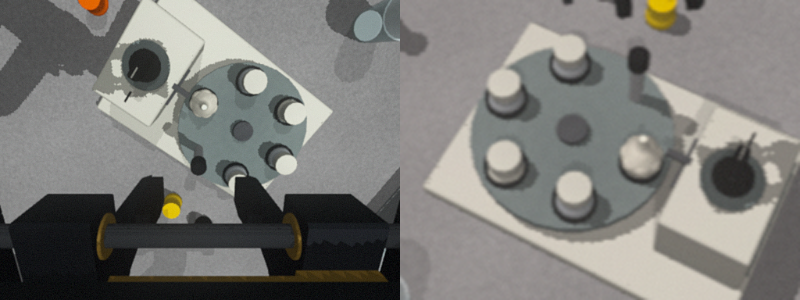

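The garlic tip is at wrist (261,137), matching the predicted (261,137.5). All five samples stand in their nests and the handle is at its place. Next I'll check the knob closely.

```bash
python3 -c "
import cv2
w=cv2.imread('pics/w_raw.png')[30:140,120:265];cv2.imwrite('pics/c3.png',cv2.resize(w,None,fx=5,fy=5,interpolation=2))"
```

```text
(no output)
```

View pics/c3.png

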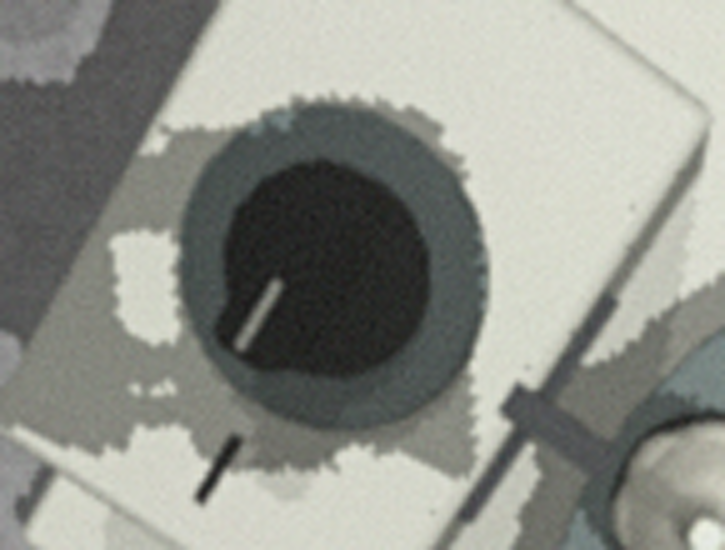

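Run:
```python
from h import *
from plant import ctrl
s=ctrl.sense();c=cam("wrist",s['position'],s['orientation'])
for z,a,b in((.149,(240,350),(277,282)),(.105,(200,500),(238,437))):
    d=back(c,(120+a[0]/5,30+a[1]/5),z)-back(c,(120+b[0]/5,30+b[1]/5),z);print(np.degrees(np.arctan2(d[1],d[0])))
print(s['time'],s['force'])
```

```text
175.55151826501083
173.5210279489947
12.9 [-0.19412861 -0.2954866  -0.71484805]
```

The white line at 175.6° and the tick at 173.5° agree within pixel noise, and the stop was felt as a moment. I'll hand in.

```bash
python3 -c "
from plant import ctrl
print(ctrl.hand_in())"
```

```text
the job is handed in; nothing more can be done
None
```

I handed the job in at about 13 s: the garlic bulb is at the window in its -120° stop, the knob is back on its zero stop, all five samples are in their nests, and the arm never came near the flask; no verdict was returned.

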